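# Refit a hood lamp: frosted glass by its edges, lens tray home

## Robot

A 6-joint arm with a two-finger parallel gripper is mounted at the origin on the work surface. World frame = base frame: x ahead of the robot, y to its left, z up, the work surface at z = 0. Lengths are in m, angles in degrees, forces in N, time in s.
With the tool pointing down it reaches from about 0.325 to 0.775 m from the base axis. Payload 5.5 kg.
Tool frame: the origin (TCP) lies at the centre of the arm's flange, where the gripper is bolted on; the fingertips stand 182 mm ahead of it and the grasp point (between the pads) lies 163 mm ahead of it; z points along the fingers, y is the direction in which the jaws open and shut (so a half turn about z gives the same grasp; the last joint's range is limited). The gripper opens to 88 mm and grips with 3 to 60 N. Pads are 20 mm wide; open, the fingers measure 115 mm over their backs; the gripper's body (75 mm by 178 mm) begins 61 mm behind the grasp point.
Start: joints at [-79.567, 5.22, 70.514, -0, 104.267, -3.249], TCP at [0.142, -0.583, 0.405] pointing down, gripper open.
Joint ranges: [-164.24, 164.24], [-49.07, 125.15], [9.68, 141.18], [-86.29, 266.29], [3.28, 154.24], [-151.56, 151.56]. Speed limits (degrees/s): [147.25, 147.25, 172.46, 180, 180, 180].

## Interface

Orientations are given as [roll, pitch, yaw] about the fixed x, y, z axes, in that order (R = Rz(yaw) Ry(pitch) Rx(roll)).
In Python, from station import r gives the robot as it stands. The module is installed in compiled form; this text tells all that it offers. Calls block until the motion is done:
- r.reach(position, orientation): joint-space move of the TCP to a pose.
- r.servo_line(position, rotation=None, speed=0.15): straight line of the TCP; rotation=None keeps the orientation; speed is the mean speed in m/s.
- r.move_joints(angles): joint-space move.
- r.let_go() and r.grab(squeeze=None): open the fingers fully, or close them until they stop; squeeze is the grip in N (None keeps the last).
- r.wait(seconds).
- r.inverse_kinematics(position, orientation): joint angles nearest the present ones, or None.
- r.sense(): the state.
- r.snapshot(name): name is "side" or "top" or "wrist"; returns a dict with "frame" (480x640x3 uint8, red, green, blue), "fx", "fy", "cx", "cy" (pixels), "R" (3x3) and "t" (3): a world point X has camera coordinates R X + t. Camera axes: x right, y down, z forward; pixel columns grow to the right and rows downward; lengths in m; the calibration is good to about 2 mm. A picture is of the moment at which its call begins. There is no depth.
A pose or a line that the arm cannot do raises r.IKError and nothing moves.
- r.hand_in(): hands the job in, once; it reports no verdict.
The state is a dict: "clock": time; "joints": joint angles; "joint_vel": joint speeds; "joint_torque": joint torques, N m; "tcp_pos": TCP position; "orientation": TCP orientation; "contact_force": force on the tool from outside, world axes, zero at the start; "torque": the same for the moment, N m; "opening": finger opening in m.
Only numpy, scipy, OpenCV 4.12 (cv2) and the standard library are available. Lean on these libraries where they do the work, as an engineer would, in place of code of your own. Each camera call takes 0.05 s, during which the arm holds its last target.

## Task

Reglaze the cooker-hood lamp: take the frosted lens from the wire rack, holding the glass only by its edges so that nothing of the robot touches its faces, and set it down flat, without dropping it, in its seat in the lens tray. Then slide the tray smoothly along the bench into the lamp unit until its front plate is flush against the unit, and let go. Leave the amber lens, the spray bottle, the screw jar and the screwdriver where they are.

Things in the scene. Friction and masses are not known exactly. Their poses are not given: they have to be found in the camera images.
- lens: The frosted white glass lens, a flat plate 110 (its x) by 62 (its y) by 5 mm, 85 g, with a 3 mm wide green ground border all round. Origin at the centre of its underside, z up. It lies on the wire rack, long sides about along the rack's x.
- lens_face: The frosted face of that lens: all of the plate inside the green border (104 by 56 mm), fixed to it, same origin and axes. The robot must not touch it.
- amber_lens: An amber glass lens of the same size, lying beside the frosted one on the rack, which belongs to another lamp. Which of the two rack places it has varies. Same frame as the lens.
- rack: Fixed chrome wire rack, 130 (x) by 210 (y) mm; the lenses lie on its two inner wires, whose tops are 25 mm above the bench. Wires (5 mm) along y at x = +-38, +-52, +-65 mm, along x at y = +-105 mm; |x| under 35 mm is open but for a low wire along x at y = 0 (top 20 mm up). Lenses centred near y = +50 and -50 mm, about 38 mm apart edge to edge. Origin on the bench under its centre, z up.
- tray: Loose aluminium lens tray, 0.35 kg, on the bench, right or left. Origin on the bench under the middle of the lens seat; the +x end enters the lamp unit first. x -63 to +63, y +-41 mm, 18 mm high. Side rails are cut away for the fingers at |x| under 22 mm, from 29.5 mm off the centre line outward, down to the bench. Front plate at x -63 to -67 mm: 112 mm wide, 2 to 38 mm above the bench.
- lens_seat (a point): Where the lens' underside centre goes in the tray: over the tray's origin, 10 mm above the bench, the lens' long sides along the tray's x; axes as the tray's. 2 mm of play each way; slopes above the lens' level (13.5 to 18 mm up) widen this to 5 mm. The lens rests on two black strips at x = +-48 mm over an open window.
- tray_tab (a point): Grip point of the tray's red pull tab: an upright fin behind the front plate, 10 mm thick (y), 36 mm long (x from -67 to -103 mm), from 5 to 31 mm above the bench. The point is at x = -86 mm in the tray's frame, y = 0, 18 mm above the bench; axes as the tray's.
- lamp_unit: Fixed stainless hood lamp unit, a box 180 (x) by 120 (y) by 62 mm high, low terminals on top to 82 mm, a flange 22 mm out at the rear. Front (-x) faces the robot; the tray goes in along +x. Origin on the bench under its centre. Fully home, the tray's front plate lies against the front face and the tray's origin is at x = -27, y = 0 mm in this frame.
- bay_mouth (a point): Centre of the bay's mouth at bench height, in the lamp unit's front face (x = -90 mm in its frame); axes as the lamp unit's. The underside is open, so the tray slides on the bench. The bay is 26 mm high and 85 mm wide between its side walls (1.5 mm play each side of the tray); over its first 14 mm it flares to about 100 mm wide.
- spray_bottle: Bystander: pale blue spray bottle, 48 mm across, 183 mm high, 0.25 kg, standing in front of the lamp unit to one side. Origin at the centre of its base.
- screw_jar: Bystander: small jar of screws, 44 mm across, 75 mm high, standing in front of the lamp unit to the other side. Origin at the centre of its base.
- screwdriver: Bystander: green-handled screwdriver, 170 mm long, lying on the bench beside the lamp unit, behind the bottle or jar. Origin under its middle.
Things that resemble listed ones, but are neither listed nor needed, are in the scene too. Of the things that look like the amber_lens, the middle-sized one is meant.

How it is judged:
By the outcome, as a careful person would: the job done as asked, in the order asked, and still so for the second after the job is handed in, with the robot touching nothing.
It also fails if it takes over 66 s, if anything falls off the work surface, if the arm or the gripper's body presses on something with over 40 N, if the wrist force passes 120 N, or if a joint passes its speed limit or range.

## Working session

There is one attempt and no reset: what is moved stays moved. The work goes in short steps, each a Python script; the robot and the scene stay as the last script left them, time stands still between calls to the robot, and variables do not carry over. Pictures are saved under pics/ and viewed, and the job is handed in when it is done.

```bash
mkdir -p pics; ls; python3 - <<'E'
from station import r
import cv2
s=r.sense(); print(s['clock'],s['tcp_pos'],s['orientation'],s['opening'])
import pickle
d={}
for n in ("top","side","wrist"):
    p=r.snapshot(n); d[n]=p
    cv2.imwrite(f"pics/{n}0.png",p["frame"][:,:,::-1])
    print(n,p['fx'],p['cx'],p['cy'],p['R'],p['t'])
pickle.dump(d,open("s0.pkl","wb"))
E
```

```text
pics
0.0 [ 0.14193161 -0.58302156  0.40353647] [-1.79890387e+02 -7.69993195e-03  1.36826828e+01] 0.08769974182066927
top 510.07712505412877 322.84991565120276 238.72740367262276 [[-0.006825   -0.99997222 -0.002996  ]
 [-0.99424459  0.00710619 -0.10689804]
 [ 0.10691636  0.00224918 -0.99426547]] [0.02745877 0.5148545  1.10164561]
side 558.7138688453016 324.4672095757275 246.05930466203043 [[ 0.99922944 -0.03790764 -0.01017512]
 [-0.03468092 -0.73134859 -0.68112148]
 [ 0.01837815  0.68094952 -0.73209971]] [-0.52075626  0.06835316  1.1472616 ]
wrist 407.2112376598418 316.11992673567136 233.39839528689708 [[ 0.23736495 -0.97141978 -0.00122094]
 [-0.93301535 -0.22833044  0.27811431]
 [-0.27044452 -0.06487544 -0.96054721]] [-0.59930487 -0.03488942  0.39005648]
```

View pics/top0.png

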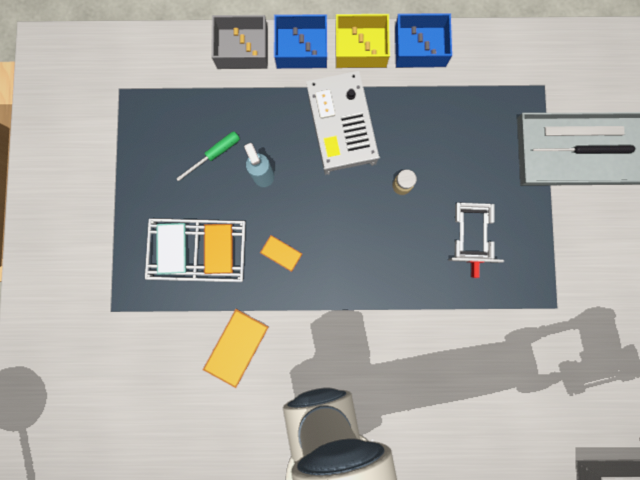

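View pics/side0.png

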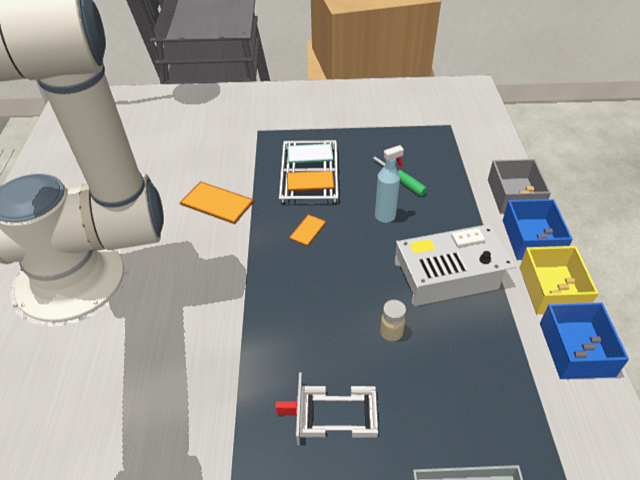

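View pics/wrist0.png

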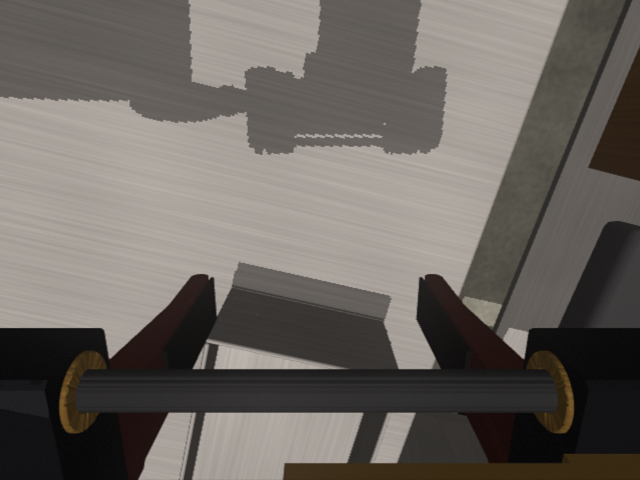

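Top-image candidates:
- **Frosted lens:** white plate with a green border on the rack's left place (171,248). It is the only one.
- **Amber plates:** rack (218,248) is the middle-sized one, so it is the amber_lens. Small loose (281,253) and large loose (236,348) are decoys.
- **Tray:** (475,235) with the red tab at (476,269).
- **Lamp unit:** (342,120).

I'll check close crops next.

```bash
python3 - <<'E'
import pickle,cv2,numpy as np
d=pickle.load(open("s0.pkl","rb"))
t=d["top"]["frame"][:,:,::-1]; s=d["side"]["frame"][:,:,::-1]
def c(im,x0,y0,w,h,k): return cv2.resize(im[y0:y0+h,x0:x0+w],None,fx=k,fy=k,interpolation=cv2.INTER_CUBIC)
a=np.hstack([c(t,140,205,110,85,3.6),c(t,435,195,90,85,3.6)])
b=np.hstack([c(s,270,130,110,85,3.6),c(s,270,365,120,80,3.6)[:288]]) if 0 else c(s,265,130,220,85,3.6)
w=min(a.shape[1],b.shape[1]); cv2.imwrite("pics/crop1.png",np.vstack([a[:290,:w],b[:,:w]]))
print(a.shape,b.shape)
cv2.imwrite("pics/crop2.png",np.vstack([c(t,290,60,130,150,3)[:, :390]]))
cv2.imwrite("pics/crop3.png",c(s,265,360,125,85,5))
E
```

```text
(306, 720, 3) (306, 792, 3)
```

View pics/crop1.png

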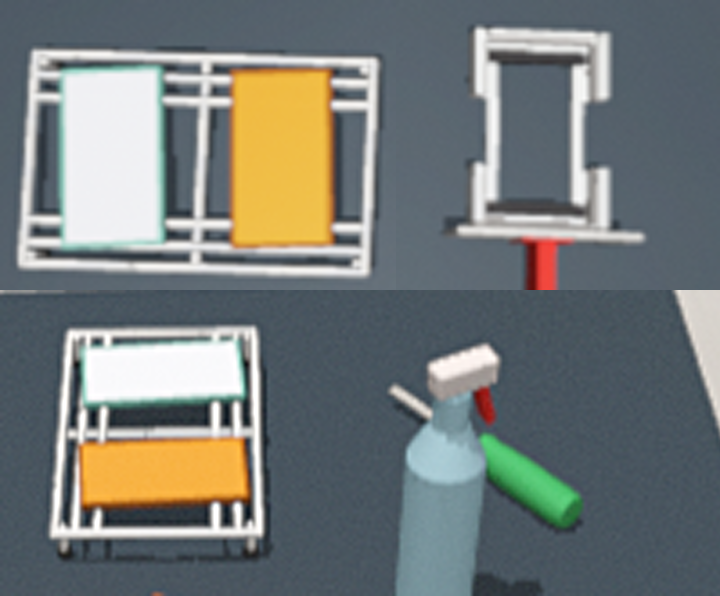

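View pics/crop2.png

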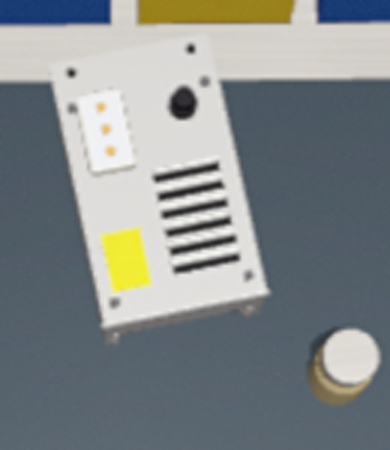

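View pics/crop3.png

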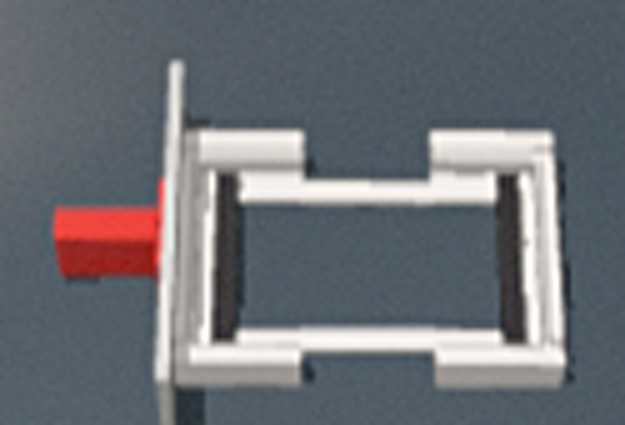

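The crop confirms it: the frosted plate with green border is in the left place and the amber one in the right. The tray is empty, with its tab toward the robot, and the unit is yawed about 10°. Now I'll measure.

```bash
cat > h.py <<'E'
import numpy as np,cv2,pickle
def cast(p,uv,z):
    uv=np.atleast_2d(np.asarray(uv,float)); R=np.array(p['R']);t=np.array(p['t'])
    dc=np.c_[(uv[:,0]-p['cx'])/p['fx'],(uv[:,1]-p['cy'])/p['fy'],np.ones(len(uv))]
    d=dc@R; o=-R.T@t
    return o+d*((z-o[2])/d[:,2])[:,None]
def proj(p,X):
    c=np.atleast_2d(X)@np.array(p['R']).T+np.array(p['t'])
    return np.c_[p['fx']*c[:,0]/c[:,2]+p['cx'],p['fy']*c[:,1]/c[:,2]+p['cy']]
def rect(p,mask,z,roi=None):
    m=mask.astype(np.uint8)
    if roi: 
        q=np.zeros_like(m);x0,y0,x1,y1=roi;q[y0:y1,x0:x1]=m[y0:y1,x0:x1];m=q
    cs,_=cv2.findContours(m,cv2.RETR_EXTERNAL,cv2.CHAIN_APPROX_NONE)
    c=max(cs,key=cv2.contourArea)[:,0,:]
    W=cast(p,c,z)[:,:2]
    (x,y),(w,h),a=cv2.minAreaRect((W*1000).astype(np.float32))
    if w<h: w,h,a=h,w,a+90
    a=(a+90)%180-90
    return np.array([x,y])/1000,w,h,a,cv2.contourArea(c.reshape(-1,1,2))
E
python3 - <<'E'
from h import *
d=pickle.load(open("s0.pkl","rb"))
for n,roi in (("top",(150,215,195,282)),("side",(284,140,338,166))):
    p=d[n]; f=p['frame'].astype(int); hsv=cv2.cvtColor(p['frame'],cv2.COLOR_RGB2HSV)
    x0,y0,x1,y1=roi
    # opened mask removes wires
    # frosted: bluish-white; wires: look at colors
    m=(f.min(2)>140)
    m=cv2.morphologyEx(m.astype(np.uint8),cv2.MORPH_OPEN,np.ones((7,7)))
    print(n,"lens",rect(p,m,0.030,roi))
    g=((hsv[...,1]>35)&(hsv[...,0]>70)&(hsv[...,0]<95)&(hsv[...,2]>110))
    m2=(m>0)|g
    m2=cv2.morphologyEx(m2.astype(np.uint8),cv2.MORPH_OPEN,np.ones((5,5)))
    print(n,"lens+green",rect(p,m2,0.030,roi))
    am=(hsv[...,0]>8)&(hsv[...,0]<28)&(hsv[...,1]>150)
    print(n,"amber",rect(p,am,0.030,(200,215,240,282) if n=="top" else (280,168,338,194)))
    red=((hsv[...,0]<6)|(hsv[...,0]>174))&(hsv[...,1]>150)
    print(n,"red",rect(p,red,0.031 if n=="top" else 0.02,(460,250,500,290) if n=="top" else (270,390,305,420)))
p=d["top"];
# unit top face corners (crop2 scale3 offset 290,60)
u=np.array([[50,66],[206,36],[268,290],[102,326]])/3+[290,60]
print(cast(p,u,0.062))
# tray corners crop1 second (offset 435,195, x shifted 396, 3.6)
tr=np.array([[472,30],[608,36]])-[396,0]; print("tray far corners",cast(p,tr/3.6+[435,195],0.018))
fp=np.array([[450,228],[645,238]])-[396,0]; print("plate ends",cast(p,fp/3.6+[435,195],0.038))
print("jar",cast(p,[[404,176]],0.075),"bottle head",cast(p,[[252,153]],0.175),"bottle base",cast(p,[[264,180]],0.0),cast(d["side"],[[386,216]],0.0),"jar base",cast(d["side"],[[394,333]],0))
E
```

```text
top lens (array([0.4945192 , 0.36032169]), 112.20506286621094, 59.90630340576172, 1.2771328687667847, 1318.5)
top lens+green (array([0.49551083, 0.36029395]), 114.1740951538086, 64.221923828125, 1.265082597732544, 1438.5)
top amber (array([0.49561462, 0.25527315]), 108.59676361083984, 61.900856018066406, 1.0367640256881714, 1312.0)
top red (array([ 0.44448987, -0.31067538]), 32.84378433227539, 19.73357391357422, -0.40160369873046875, 89.0)
side lens (array([0.49850775, 0.35979987]), 106.87300872802734, 63.12578201293945, 0.37442687153816223, 628.5)
side lens+green (array([0.49735309, 0.35800464]), 112.47879791259766, 67.94380950927734, -2.6987533569335938, 709.0)
side amber (array([0.4978186 , 0.25222409]), 108.95934295654297, 65.76031494140625, 0.24875304102897644, 776.0)
side red (array([ 0.44533517, -0.31364767]), 34.12115478515625, 21.42778778076172, -2.4594955444335938, 233.0)
[[ 0.86148594  0.05731752  0.062     ]
 [ 0.88367916 -0.05841182  0.062     ]
 [ 0.69064319 -0.1007597   0.062     ]
 [ 0.66481361  0.02023094  0.062     ]]
tray far corners [[ 0.59395017 -0.27622174  0.018     ]
 [ 0.58953263 -0.36089447  0.018     ]]
plate ends [[ 0.46889329 -0.25341289  0.038     ]
 [ 0.46199671 -0.37125091  0.038     ]]
jar [[ 0.64420259 -0.15147166  0.075     ]] bottle head [[0.66913656 0.16121046 0.175     ]] bottle base [[0.654684   0.15821367 0.        ]] [[0.66646047 0.15491632 0.        ]] jar base [[ 0.64581974 -0.16053211  0.        ]]
```

```bash
python3 - <<'E'
from h import *
from station import r
from scipy.spatial.transform import Rotation as Ro
d=pickle.load(open("s0.pkl","rb"));p=d["wrist"]; R=np.array(p['R']);c=-R.T@p['t']
s=r.sense(); T=Ro.from_euler('xyz',s['orientation'],degrees=True).as_matrix()
print("cam in tool",T.T@(c-s['tcp_pos']),"axes in tool (cols x,y,z)\n",T.T@R.T)
for yaw in (0,180,-180,0.5):
  for pos in ([.495,.36,.35],[.495,.354,.187],[.535,-.315,.18],[.44,-.31,.19]):
    print(yaw,pos,r.inverse_kinematics(pos,[180,0,yaw]))
E
```

```text
cam in tool [ 0.07548032 -0.00030443  0.02011745] axes in tool (cols x,y,z)
 [[ 8.58133737e-04 -9.60527918e-01 -2.78182282e-01]
 [ 9.99999578e-01  7.33386757e-04  5.52497158e-04]
 [-3.26673743e-04 -2.78182639e-01  9.60528142e-01]]
0 [0.495, 0.36, 0.35] [ 3.28429795e+01  6.83791660e+00  7.43104171e+01 -2.54444375e-14
  9.88516663e+01  1.22842980e+02]
0 [0.495, 0.354, 0.187] [ 3.23677340e+01  1.03090117e+01  8.72408914e+01 -2.54444375e-14
  8.24500969e+01  1.22367734e+02]
0 [0.535, -0.315, 0.18] [-3.36282551e+01  1.24515636e+01  8.55491568e+01 -2.54444375e-14
  8.19992795e+01  5.63717449e+01]
0 [0.44, -0.31, 0.19] [-3.87881701e+01 -4.32632761e-01  9.83010344e+01 -2.54444375e-14
  8.21315983e+01  5.12118299e+01]
180 [0.495, 0.36, 0.35] [ 32.84297952   6.8379166   74.31041714   0.          98.85166626
 -57.15702048]
180 [0.495, 0.354, 0.187] [ 32.36773396  10.30901172  87.24089136   0.          82.45009693
 -57.63226604]
180 [0.535, -0.315, 0.18] [ -33.62825514   12.45156363   85.54915685    0.           81.99927952
 -123.62825514]
180 [0.44, -0.31, 0.19] [ -38.78817008   -0.43263276   9
[... 290 characters left out ...]
0.18] [ -33.62825514   12.45156363   85.54915685    0.           81.99927952
 -123.62825514]
-180 [0.44, -0.31, 0.19] [ -38.78817008   -0.43263276   98.30103444    0.           82.13159832
 -128.78817008]
0.5 [0.495, 0.36, 0.35] [ 3.28429795e+01  6.83791660e+00  7.43104171e+01 -2.54444375e-14
  9.88516663e+01  1.22342980e+02]
0.5 [0.495, 0.354, 0.187] [ 3.23677340e+01  1.03090117e+01  8.72408914e+01 -2.54444375e-14
  8.24500969e+01  1.21867734e+02]
0.5 [0.535, -0.315, 0.18] [-3.36282551e+01  1.24515636e+01  8.55491568e+01 -2.54444375e-14
  8.19992795e+01  5.58717449e+01]
0.5 [0.44, -0.31, 0.19] [-3.87881701e+01 -4.32632761e-01  9.83010344e+01 -2.54444375e-14
  8.21315983e+01  5.07118299e+01]
```

```bash
python3 - <<'E'
from h import *
from station import r
d={}
for n,pos in (("tray",[.52,-.30,.40]),("bay",[.60,-.03,.42]),("lens",[.48,.345,.38])):
    r.reach(pos,[180,0,0]); d[n]=r.snapshot("wrist"); print(n,r.sense()['clock'],r.sense()['tcp_pos'])
    cv2.imwrite(f"pics/w_{n}.png",d[n]["frame"][:,:,::-1])
pickle.dump(d,open("s1.pkl","wb"))
E
```

```text
tray 1.925 [ 0.51947089 -0.30091857  0.3999924 ]
bay 3.0667 [ 0.59992787 -0.03150143  0.41980509]
lens 4.5833 [0.48079096 0.34394608 0.38016834]
```

View pics/w_tray.png

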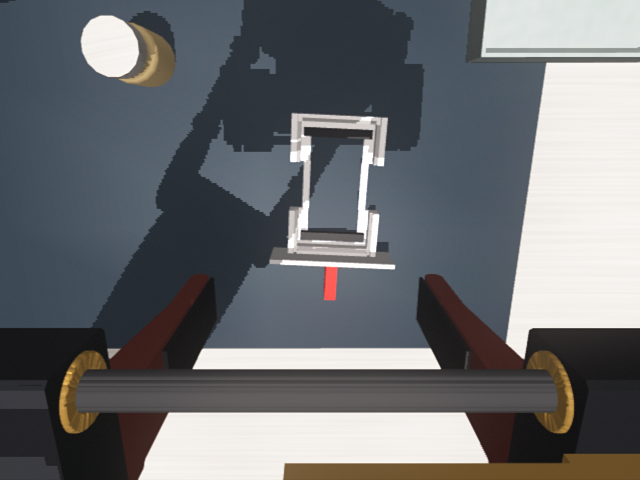

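View pics/w_bay.png

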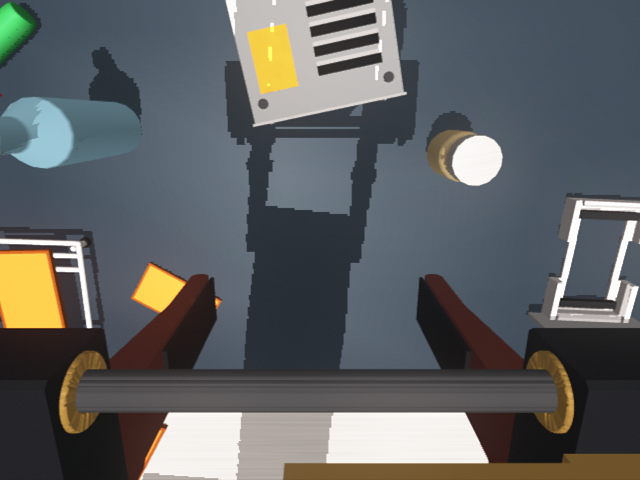

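View pics/w_lens.png

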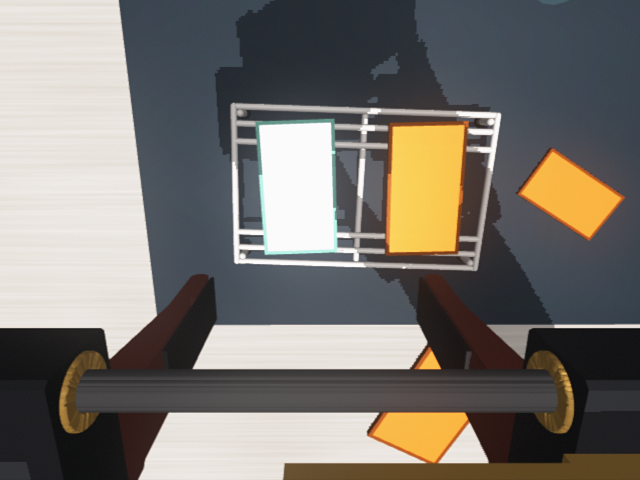

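The wrist views show the lens at corners (257,121), (334,119), (336,252), (265,255), the tray near (335,190) and the unit's front edge from (255,125) to (405,95).

```bash
python3 - <<'E'
from h import *
d=pickle.load(open("s1.pkl","rb"))
p=d["lens"]; f=p['frame'].astype(int); hsv=cv2.cvtColor(p['frame'],cv2.COLOR_RGB2HSV)
g=(hsv[...,0]>70)&(hsv[...,0]<98)&(hsv[...,1]>25)&(hsv[...,2]>120)|(f.min(2)>250)
m=cv2.morphologyEx(g.astype(np.uint8),cv2.MORPH_OPEN,np.ones((9,9)))
print("lens",rect(p,m,0.030,(245,110,350,262)))
print("lens corners",cast(p,[[257,121],[334,119],[336,252],[265,255]],.03)[:,:2])
am=(hsv[...,0]>5)&(hsv[...,0]<30)&(hsv[...,1]>120)
print("amber",rect(p,am,0.030,(380,115,475,262)))
for z in (.025,.03): print("rack outer",cast(p,[[233,104],[499,113],[475,270],[235,264]],z)[:,:2])
p=d["tray"]; hsv=cv2.cvtColor(p['frame'],cv2.COLOR_RGB2HSV)
red=((hsv[...,0]<8)|(hsv[...,0]>172))&(hsv[...,1]>150)
print("tab",rect(p,red,.031,(315,255,350,310)))
p=d["bay"]
print("unit front edge",cast(p,[[255,125],[405,95]],.062))
k=5
a=cv2.resize(d["tray"]["frame"][105:305,265:400,::-1],None,fx=3,fy=3,interpolation=cv2.INTER_CUBIC)
b=cv2.resize(d["bay"]["frame"][60:150,230:430,::-1],None,fx=3,fy=3,interpolation=cv2.INTER_CUBIC)
cv2.imwrite("pics/c_tray.png",a);cv2.imwrite("pics/c_bay.png",b)
cv2.imwrite("pics/c_lens.png",cv2.resize(d["lens"]["frame"][95:280,225:425,::-1],None,fx=3,fy=3,interpolation=cv2.INTER_CUBIC))
E
```

```text
lens (array([0.49992267, 0.35916333]), 105.84998321533203, 54.54480743408203, 1.956926941871643, 7699.0)
lens corners [[0.55221347 0.39004106]
 [0.55368034 0.32986645]
 [0.44413938 0.32688933]
 [0.44148484 0.38771566]]
amber (array([0.49671515, 0.25492163]), 110.65818786621094, 63.44325637817383, 1.1977840662002563, 10051.5)
rack outer [[0.56502609 0.40904036]
 [0.55812275 0.19938115]
 [0.42561679 0.20407142]
 [0.43144276 0.41494018]]
rack outer [[0.56489335 0.40807237]
 [0.55809297 0.20154023]
 [0.42756333 0.20616054]
 [0.43330241 0.4138842 ]]
tab (array([ 0.44583264, -0.31366782]), 32.09739303588867, 10.562350273132324, -2.3746185302734375, 330.5)
unit front edge [[ 0.66799133  0.01747589  0.062     ]
 [ 0.69074338 -0.1014406   0.062     ]]
```

View pics/c_tray.png

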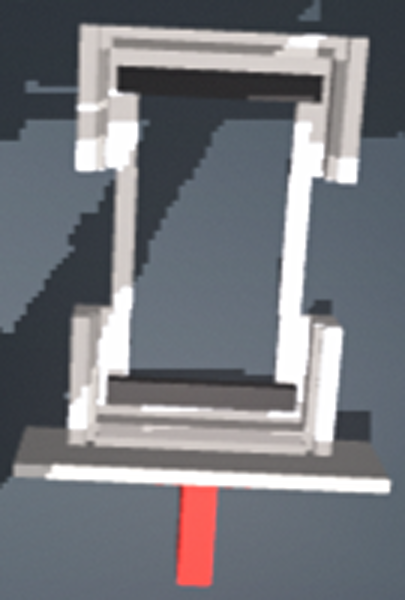

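View pics/c_bay.png

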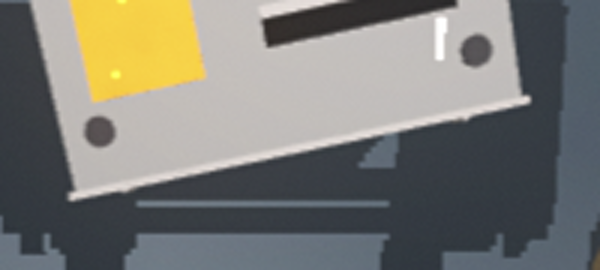

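View pics/c_lens.png

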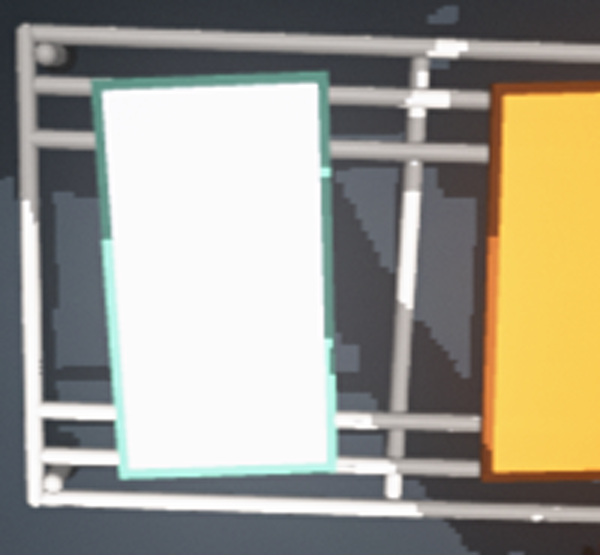

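```bash
python3 - <<'E'
from h import *
from station import r
O=[180,0,1.6]
r.reach([.4975,.351,.26],O); r.wait(.2); print(r.sense()['tcp_pos'])
p=r.snapshot("wrist"); cv2.imwrite("pics/pre.png",p["frame"][:,:,::-1])
r.servo_line([.4975,.351,.2047],speed=.08); r.wait(.2)
s=r.sense(); print(s['clock'],s['tcp_pos'],s['orientation'],s['contact_force'],s['opening'])
p=r.snapshot("wrist"); cv2.imwrite("pics/down.png",p["frame"][:,:,::-1])
p=r.snapshot("side"); cv2.imwrite("pics/down_s.png",cv2.resize(p["frame"][100:240,230:430,::-1],None,fx=4,fy=4,interpolation=cv2.INTER_CUBIC))
E
```

```text
[0.49806558 0.35123379 0.26351011]
6.4333 [0.49769656 0.35110268 0.20556493] [-1.79958597e+02 -6.90097100e-02  1.59729594e+00] [-0.26479145  0.00607495 -0.03108176] 0.0877789508296173
```

View pics/down.png

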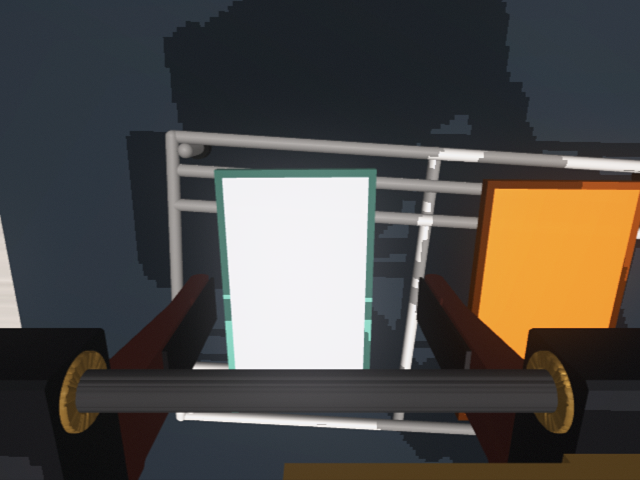

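View pics/down_s.png

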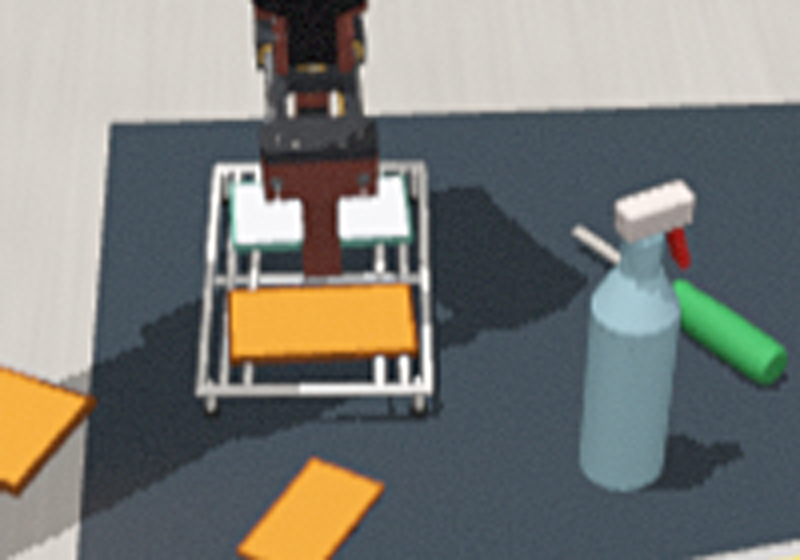

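The fingers straddle the lens (edges at columns 220 and 375) and clear the left wire and the amber lens. I'll go down 1 mm more and grip.

```bash
python3 - <<'E'
from h import *
from station import r
r.servo_line([.4975,.351,.2033],speed=.03); r.wait(.1)
s=r.sense(); print(s['clock'],s['tcp_pos'],s['contact_force'])
r.grab(15); r.wait(.2)
s=r.sense(); print(s['clock'],s['tcp_pos'],s['contact_force'],s['opening'])
p=r.snapshot("wrist"); cv2.imwrite("pics/grip.png",p["frame"][:,:,::-1])
p=r.snapshot("side"); cv2.imwrite("pics/grip_s.png",cv2.resize(p["frame"][100:240,230:430,::-1],None,fx=4,fy=4,interpolation=cv2.INTER_CUBIC))
E
```

```text
6.8833 [0.49748924 0.35097057 0.20322353] [ 0.80667689  0.39184225 -0.34385271]
7.6083 [0.49748589 0.35102976 0.20332839] [ 0.09425113  0.63574913 -0.12921525] 0.06168812331831848
```

View pics/grip.png

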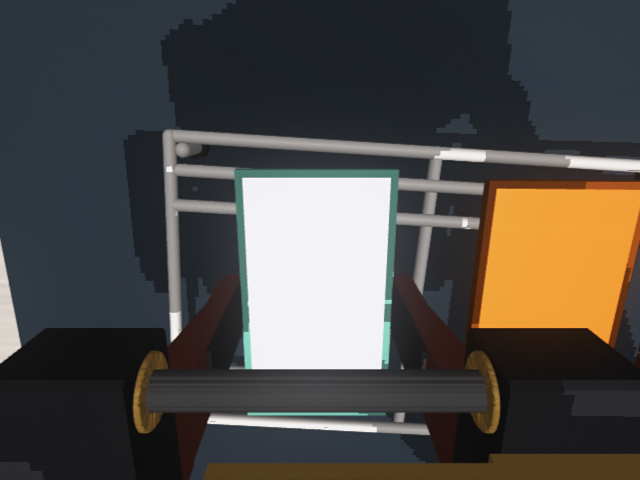

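View pics/grip_s.png

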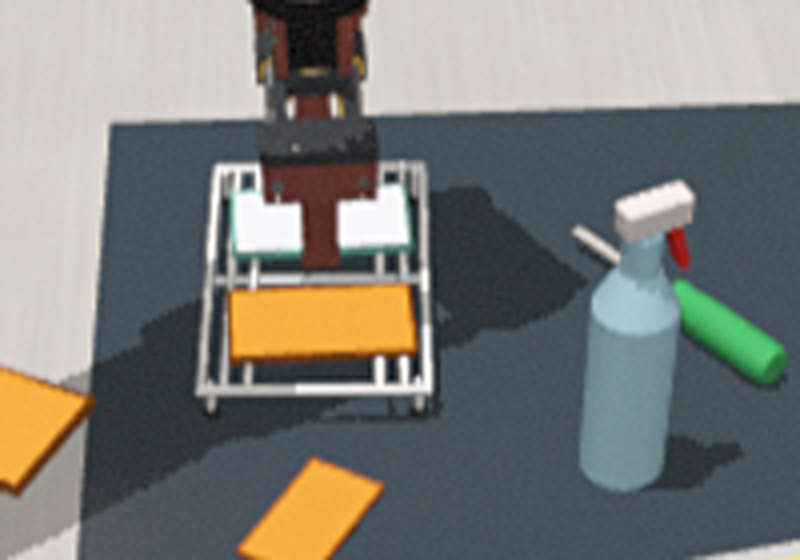

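```bash
python3 - <<'E'
from h import *
from station import r
r.servo_line([.4975,.351,.245],speed=.08); r.wait(.15)
s=r.sense(); p=r.snapshot("wrist"); cv2.imwrite("pics/lift.png",p["frame"][:,:,::-1])
pickle.dump((p,s),open("s2.pkl","wb"))
print(s['clock'],s['tcp_pos'],s['contact_force'],s['opening'],s['orientation'])
E
```

```text
8.5333 [0.49732628 0.35088423 0.24409368] [ 0.02788426 -0.81785728 -1.36306031] 0.06132693842147071 [1.79955987e+02 7.27085397e-02 1.60102217e+00]
```

View pics/lift.png

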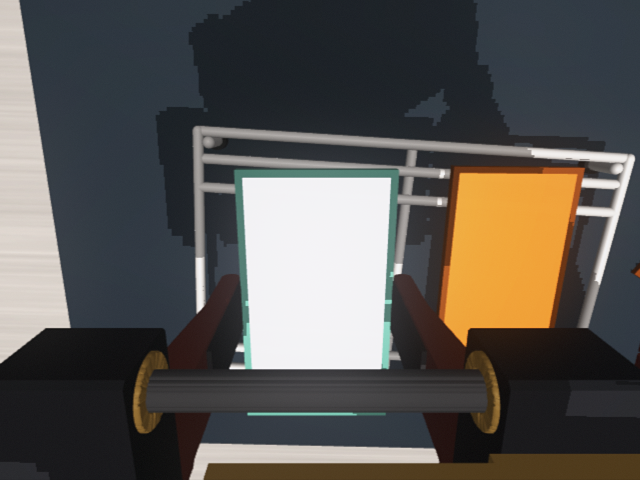

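The lens is lifted and level, with corners unmoved in the image at (235,171) and (398,170). Next I'll find its offset in the hand and fix the tray pose.

```bash
python3 - <<'E'
from h import *
p,s=pickle.load(open("s2.pkl","rb"))
zt=.030+s['tcp_pos'][2]-.2033
c=cast(p,[[235.5,171],[398,170.5],[387.5,415],[247.5,415]],zt); a=np.radians(1.6)
R=np.array([[np.cos(a),np.sin(a)],[-np.sin(a),np.cos(a)]])
l=(c[:,:2]-s['tcp_pos'][:2])@R.T; print("lens corners in tool-xy",l*1000,l.mean(0)*1000)
d=pickle.load(open("s1.pkl","rb"));p=d["tray"]
o=np.array([265,105])
def q(u,z): return cast(p,np.array(u)/3+o,z)[:,:2]
far=q([[80,25],[368,38]],.018); print("far",far, np.linalg.norm(far[0]-far[1]))
def yaw(A,B): v=B-A; return np.degrees(np.arctan2(v[0],-v[1]))
print("yaw far",yaw(*far))
pl=q([[17,472],[390,488]],.038); print("plate rear-top",pl,np.linalg.norm(pl[0]-pl[1]),yaw(*pl))
st=q([[118,67],[322,75],[294,404],[108,397]],.010); print("strips outer",st, yaw(st[0],st[1]),yaw(st[3],st[2]))
print("cut",q([[75,172],[358,184],[340,325],[72,312]],.018))
y=np.radians(-2.2); ex=np.array([np.cos(y),np.sin(y)])
print("origin via far",far.mean(0)-.063*ex,"plate",pl.mean(0)+.067*ex,"strips",st.mean(0),"tab",np.array([.44583,-.31367])+.085*ex)
E
```

```text
lens corners in tool-xy [[ 55.19605981  30.18144978]
 [ 55.42385948 -30.77287005]
 [-54.33865728 -32.30198944]
 [-54.31608417  30.74048691]] [ 0.49129446 -0.5382307 ]
far [[ 0.59670386 -0.28020912]
 [ 0.59313135 -0.36224833]] 0.08211695646900016
yaw far -2.493451304807084
plate rear-top [[ 0.46903844 -0.26043667]
 [ 0.46388979 -0.3717174 ]] 0.11139978027476692 -2.649029183600784
strips outer [[ 0.58492837 -0.29069714]
 [ 0.5826385  -0.35060266]
 [ 0.48157185 -0.34559208]
 [ 0.48391804 -0.28669958]] -2.1890556710186555 -2.2813703984136233
cut [[ 0.55530148 -0.27804017]
 [ 0.55177146 -0.36131596]
 [ 0.50914934 -0.35781684]
 [ 0.51323325 -0.27637055]]
origin via far [ 0.53196404 -0.31881029] plate [ 0.53341473 -0.31864902] strips [ 0.53326419 -0.31839787] tab [ 0.53076735 -0.31693296]
```

```bash
python3 - <<'E'
from h import *
from station import r
r.servo_line([.4975,.351,.42],speed=.15)
r.reach([.532,-.3183,.36],[180,0,-2.4]); r.wait(.1); 
r.servo_line([.532,-.3183,.26],speed=.1); r.wait(.2)
s=r.sense(); p=r.snapshot("wrist"); cv2.imwrite("pics/hov.png",p["frame"][:,:,::-1])
q=r.snapshot("top"); q2=r.snapshot("side"); pickle.dump((p,s,q,q2),open("s3.pkl","wb"))
print(s['clock'],s['tcp_pos'],s['contact_force'],s['opening'],s['orientation'])
E
```

```text
13.7417 [ 0.53213324 -0.31836937  0.26079968] [ 0.55598764 -0.50228616 -0.09464086] 0.061926415179691274 [ 1.79959999e+02 -6.30482661e-02 -2.39848415e+00]
```

View pics/hov.png

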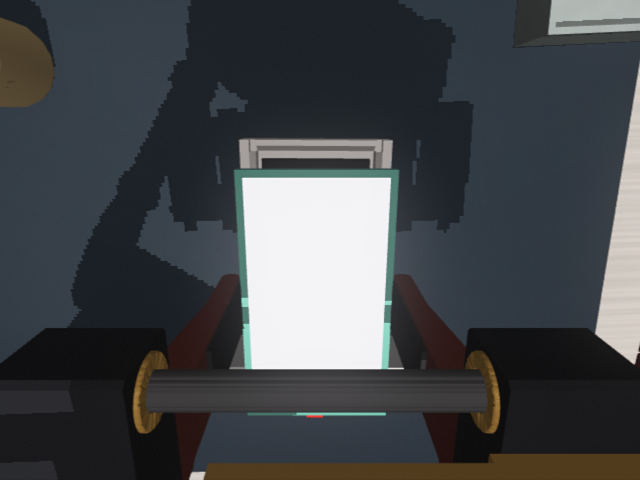

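```bash
python3 - <<'E'
from h import *
p,s,q,q2=pickle.load(open("s3.pkl","rb"))
a=np.radians(s['orientation'][2]);R=np.array([[np.cos(a),np.sin(a)],[-np.sin(a),np.cos(a)]])
f=cast(p,[[240.5,139.5],[392,140]],.018)[:,:2]; l=(f-s['tcp_pos'][:2])@R.T*1000; print("far tray",l,l.mean(0)-[63,0])
zt=.030+s['tcp_pos'][2]-.2033
c=cast(p,[[235.5,171],[398,170.5],[387.5,415],[247.5,415]],zt)[:,:2]
l=(c-s['tcp_pos'][:2])@R.T*1000; print(l,l.mean(0))
E
```

```text
far tray [[ 63.35922329  40.17765154]
 [ 63.15995448 -40.76776039]] [ 0.25958888 -0.29505443]
[[ 55.5834466   30.14990733]
 [ 55.81032415 -30.85878646]
 [-53.82502551 -32.33092705]
 [-53.80125773  30.65823627]] [ 0.94187188 -0.59539248]
```

```bash
python3 - <<'E'
from h import *
from station import r
P=[.5315,-.3182]
r.servo_line(P+[.196],speed=.06)
f0=np.array(r.sense()['contact_force'])
for z in (.1905,.1893,.1885,.188,.1875):
    r.servo_line(P+[z],speed=.02); r.wait(.1); s=r.sense()
    df=np.array(s['contact_force'])-f0
    print(z,s['clock'],s['tcp_pos'],df,s['opening'])
    if df[2]>2.5: break
p=r.snapshot("wrist"); cv2.imwrite("pics/seat.png",p["frame"][:,:,::-1])
q=r.snapshot("side"); cv2.imwrite("pics/seat_s.png",cv2.resize(q["frame"][330:460,240:420,::-1],None,fx=4,fy=4,interpolation=cv2.INTER_CUBIC))
E
```

```text
0.1905 15.6333 [ 0.53150183 -0.31821426  0.19053662] [ 0.27390072  1.00232923 -0.48429473] 0.06155504345976891
0.1893 15.9833 [ 0.5315154  -0.31818777  0.18927679] [ 0.04556588  0.52307964 -2.01919373] 0.061602734321559896
0.1885 16.3333 [ 0.53148829 -0.31821189  0.18850126] [-0.44702268  1.17184118 -0.40920839] 0.06155404393555726
0.188 16.6833 [ 0.53152667 -0.31822274  0.18835026] [-0.95318715  1.33940369  1.67026962] 0.061748657650046154
0.1875 17.0333 [ 0.53153833 -0.31821337  0.18828891] [-3.019432    3.04024607  5.09935624] 0.062297990116688344
```

View pics/seat.png

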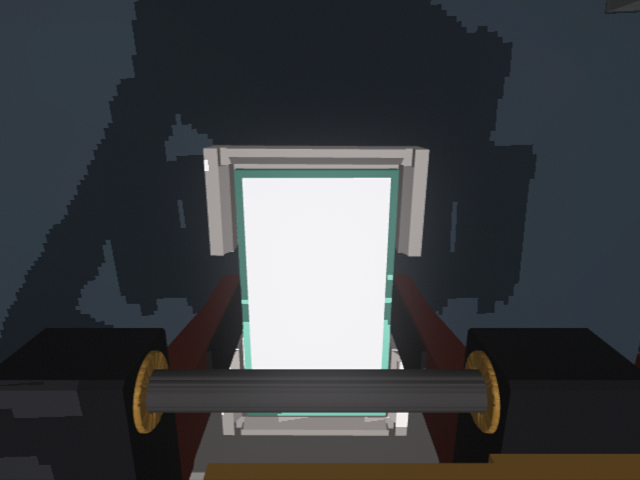

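View pics/seat_s.png

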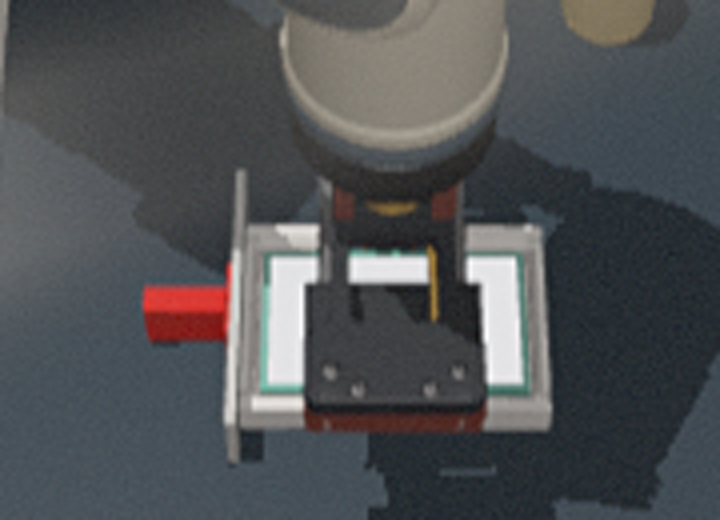

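The lens sits inside the rails, with contact at exactly the predicted height (.1883). Time to release and lift.

```bash
python3 - <<'E'
from h import *
from station import r
r.let_go(); r.wait(.1); s=r.sense(); print(s['opening'],s['clock'])
r.servo_line([.5315,-.3182,.30],speed=.12)
r.reach([.46,-.315,.30],[180,0,-2.4]); r.wait(.1)
s=r.sense(); p=r.snapshot("wrist"); cv2.imwrite("pics/placed.png",p["frame"][:,:,::-1])
q=r.snapshot("side"); t=r.snapshot("top"); pickle.dump((p,s,q,t),open("s4.pkl","wb"))
cv2.imwrite("pics/placed_s.png",cv2.resize(q["frame"][350:450,250:410,::-1],None,fx=4,fy=4,interpolation=cv2.INTER_CUBIC))
print(s['clock'],s['tcp_pos'],s['contact_force'])
E
```

```text
0.08696149032176571 17.8417
19.4167 [ 0.46036581 -0.31499417  0.29953829] [-0.3548736   0.38170785  1.46496067]
```

View pics/placed.png

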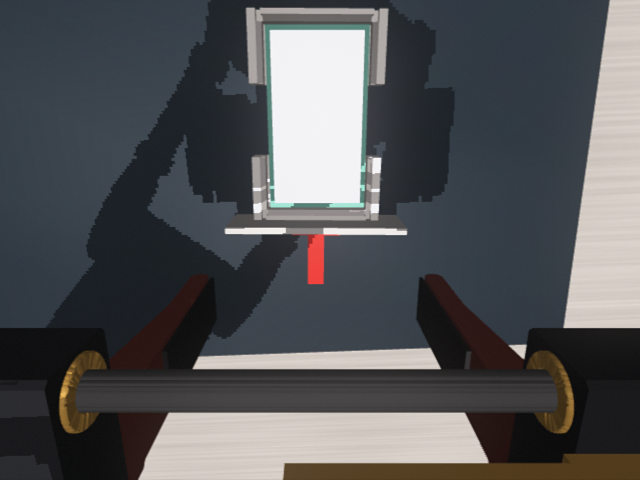

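View pics/placed_s.png

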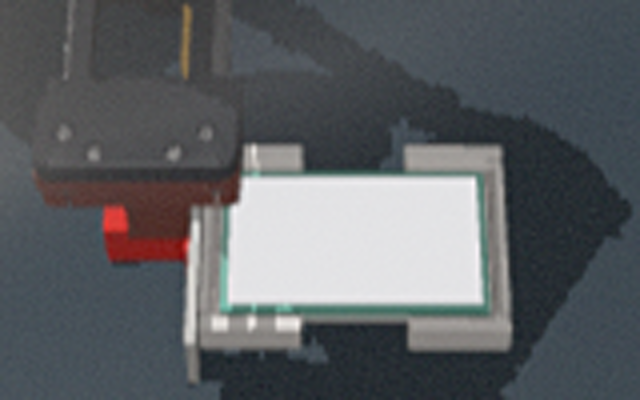

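The lens lies flat in its seat with the green border visible all round. Next is the tab, at (316,259).

```bash
python3 - <<'E'
from h import *
from station import r
p,s,q,t=pickle.load(open("s4.pkl","rb"))
hsv=cv2.cvtColor(p['frame'],cv2.COLOR_RGB2HSV)
red=((hsv[...,0]<8)|(hsv[...,0]>172))&(hsv[...,1]>150)
c,w,h,a,_=rect(p,red,.031,(300,232,335,290)); print("tab",c,w,h,a)
f=cast(p,[[247,10],[387,10]],.018)[:,:2];v=f[1]-f[0];fy=np.degrees(np.arctan2(v[0],-v[1])); print("far",f,fy)
pl=cast(p,[[226,233],[406,234]],.038)[:,:2];v=pl[1]-pl[0];print("plate",pl,np.degrees(np.arctan2(v[0],-v[1])))
yw=np.radians(-2.4);ex=np.array([np.cos(yw),np.sin(yw)])
o1=f.mean(0)-.063*ex;o2=pl.mean(0)+.067*ex;o3=c+.085*ex; print(o1,o2,o3)
o=(o1+o2+o3)/3
g=o-.090*ex; print("grip",g)
np.save("tray0.npy",np.r_[o,-2.4])
r.reach([g[0],g[1],.26],[180,0,-2.4]); r.servo_line([g[0],g[1],.188],speed=.09); r.wait(.2)
s=r.sense();print(s['tcp_pos'],s['contact_force'],s['clock'])
w_=r.snapshot("wrist"); cv2.imwrite("pics/tab.png",w_["frame"][:,:,::-1])
E
```

```text
tab [ 0.44632672 -0.31397455] 32.94917297363281 9.875591278076172 -2.3528976440429688
far [[ 0.59577191 -0.28059807]
 [ 0.59247072 -0.36130441]] -2.3422998406671534
plate [[ 0.46839296 -0.25961077]
 [ 0.4631916  -0.37064445]] -2.6820529820419856
[ 0.53117658 -0.31831307] [ 0.53273351 -0.31793328] [ 0.53125216 -0.31753398]
grip [ 0.4417997  -0.31415797]
[ 0.44196985 -0.31432894  0.18879858] [-0.22418279 -0.02082497  0.12138488] 21.0167
```

View pics/tab.png

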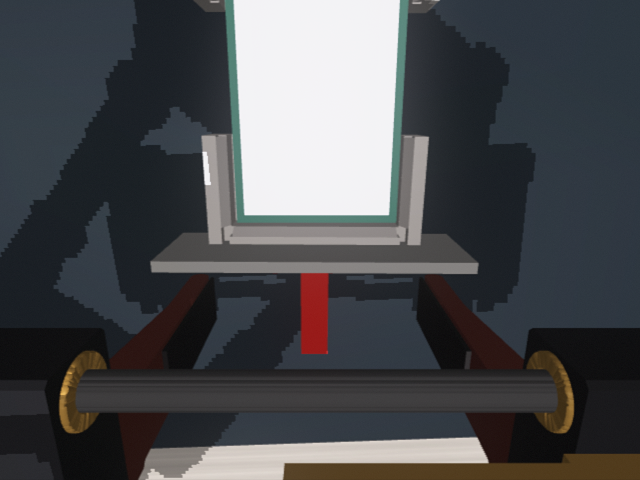

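```bash
python3 - <<'E'
from h import *
from station import r
r.wait(.1); r.grab(30); r.wait(.2)
s=r.sense();print(s['tcp_pos'],s['contact_force'],s['clock'],s['opening'])
a=np.radians(10.75);ex=np.array([np.cos(a),np.sin(a)]);m=np.array([.6788,-.0415])
g=m-.273*ex
r.servo_line([g[0],g[1],.188],[180,0,10.75],speed=.08); r.wait(.2)
s=r.sense();print(s['tcp_pos'],s['orientation'],s['contact_force'],s['clock'],s['opening'])
d={n:r.snapshot(n) for n in("wrist","top","side")}; d['s']=s; pickle.dump(d,open("s5.pkl","wb"))
cv2.imwrite("pics/al_w.png",d["wrist"]["frame"][:,:,::-1]);cv2.imwrite("pics/al_t.png",d["top"]["frame"][:,:,::-1])
cv2.imwrite("pics/al_s.png",d["side"]["frame"][:,:,::-1])
E
```

```text
[ 0.44178319 -0.31414766  0.18802043] [0.83656856 0.32884201 0.29536352] 22.5417 0.00965150482576167
[ 0.41060181 -0.09247839  0.18799533] [-1.79996469e+02  1.97288061e-04  1.07435933e+01] [ 0.88645499 -1.18931436 -1.77400053] 25.6917 0.009497384324186151
```

View pics/al_w.png

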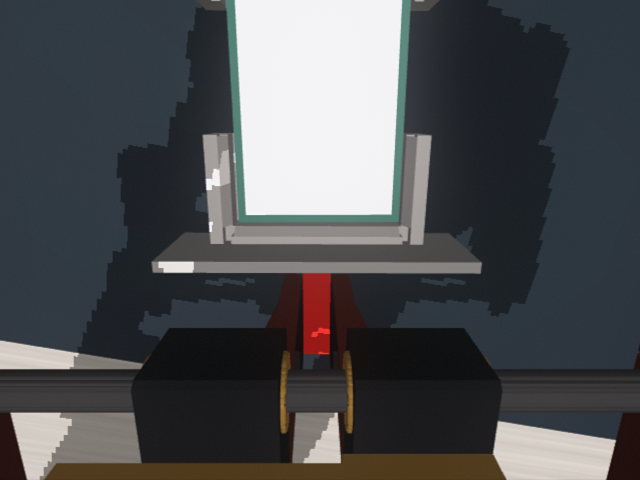

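View pics/al_t.png

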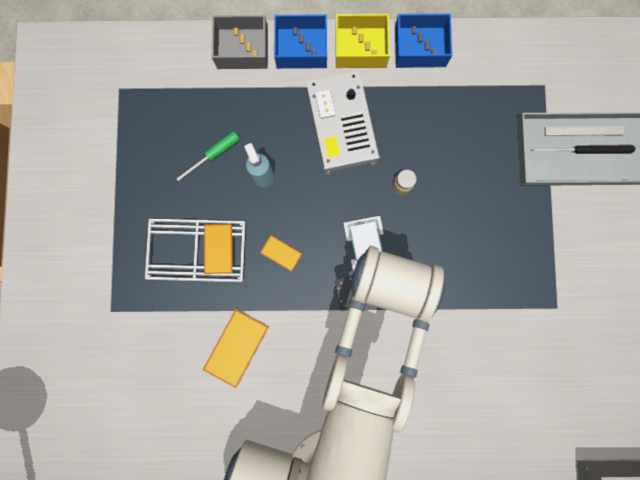

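View pics/al_s.png

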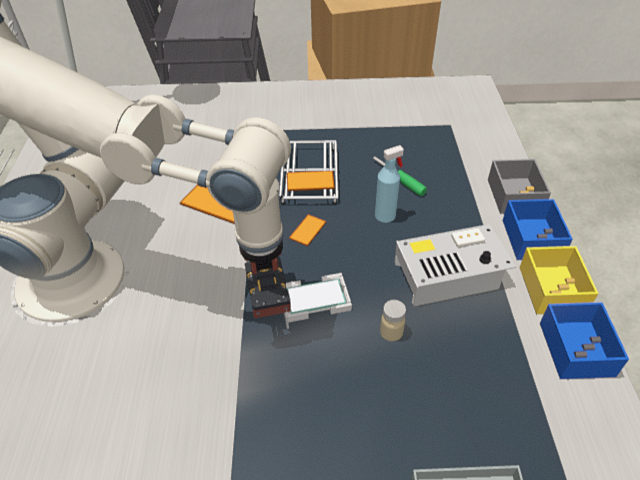

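```bash
python3 - <<'E'
from h import *
from station import r
a=np.radians(10.75);ex=np.array([np.cos(a),np.sin(a)]);m=np.array([.6788,-.0415])
g=m-.173*ex
r.servo_line([g[0],g[1],.188],[180,0,10.75],speed=.07); r.wait(.15)
s=r.sense();print(s['tcp_pos'],s['orientation'],s['contact_force'],s['clock'])
d={n:r.snapshot(n) for n in("wrist","top","side")}; d['s']=s; pickle.dump(d,open("s6.pkl","wb"))
cv2.imwrite("pics/m_w.png",d["wrist"]["frame"][:,:,::-1])
cv2.imwrite("pics/m_t.png",cv2.resize(d["top"]["frame"][60:240,290:420,::-1],None,fx=3.3,fy=3.3,interpolation=cv2.INTER_CUBIC))
cv2.imwrite("pics/m_s.png",cv2.resize(d["side"]["frame"][210:360,250:520,::-1],None,fx=2.9,fy=2.9,interpolation=cv2.INTER_CUBIC))
E
```

```text
[ 0.50883321 -0.07374023  0.18798944] [-1.79998502e+02 -4.90053643e-02  1.07435714e+01] [ 0.74284666  0.4251161  -0.95076478] 27.5667
```

View pics/m_w.png

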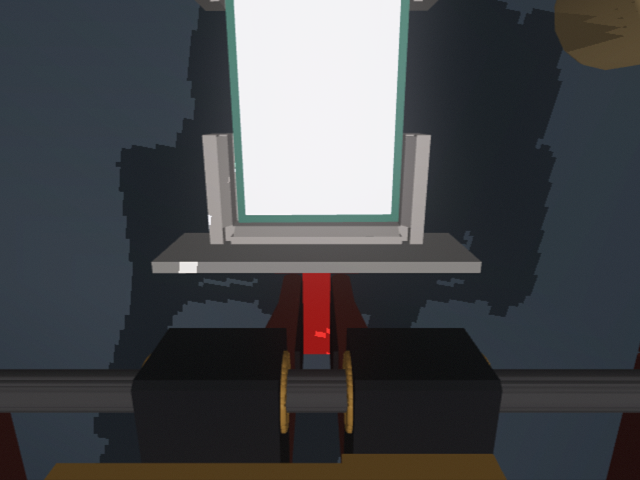

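View pics/m_t.png

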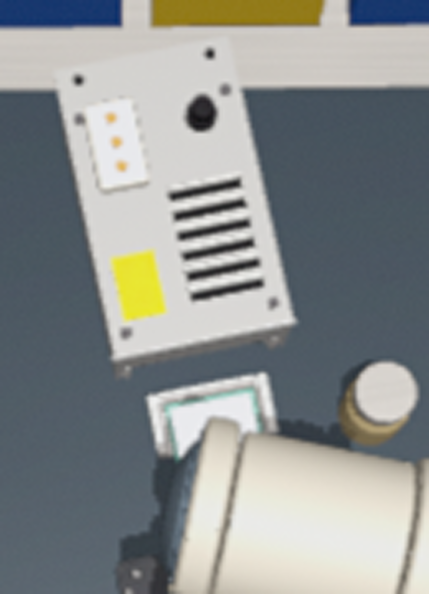

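View pics/m_s.png

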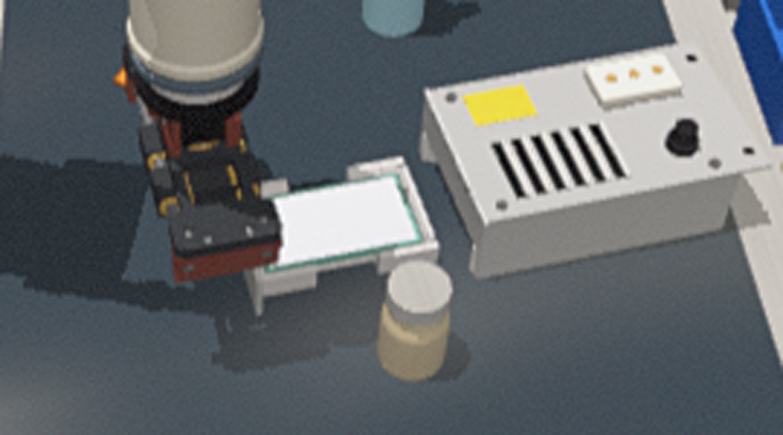

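```bash
python3 - <<'E'
from h import *
d=pickle.load(open("s6.pkl","rb"));p=d["top"]
o=np.array([290,60])
def q(u,z): return cast(p,np.array(u)/3.3+o,z)[:,:2]
def yaw(A,B): v=B-A; return np.degrees(np.arctan2(v[0],-v[1])),np.linalg.norm(v)
t=q([[147,396],[269,374]],.018);u=q([[113,359],[296,323]],.062);rr=q([[57,80],[230,38]],.062)
print("tray far",t,yaw(*t));print("unit front",u,yaw(*u));print("side edges",[(np.degrees(np.arctan2(*(b-a)[::-1]))) for a,b in((u[0],rr[0]),(u[1],rr[1]))])
a=np.radians(10.75);R=np.array([[np.cos(a),np.sin(a)],[-np.sin(a),np.cos(a)]])
m=u.mean(0); print("mouth",m); print("tray in mouth frame mm",(t-m)@R.T*1000, ((t-m)@R.T*1000).mean(0))
g=d['s']['tcp_pos'][:2]; print("tcp in mouth frame",R@(g-m)*1000)
# bay side: unit top corners from side image (crop 2.9, offset 250,210)
p=d["side"];o2=np.array([250,210])
qs=lambda u,z: cast(p,np.array(u)/2.9+o2,z)[:,:2]
us=qs([[425,90],[485,223]],.062);ts=qs([[402,158],[438,245]],.018)
print("side: unit",us,yaw(*us),"tray",ts,yaw(*ts)); m=us.mean(0);print(((ts-m)@R.T*1000).mean(0),m)
E
```

```text
tray far [[ 0.64941327 -0.00346858]
 [ 0.66415224 -0.08728434]] (np.float64(9.973470777375335), np.float64(0.08510181714433925))
unit front [[ 0.66454009  0.01970479]
 [ 0.6879297  -0.10150258]] (np.float64(10.922220559647009), np.float64(0.12344351991079637))
side edges [np.float64(10.715090053218402), np.float64(11.70476743917547)]
mouth [ 0.6762349 -0.0408989]
tray in mouth frame mm [[-19.36926074  41.77630605]
 [-20.52260965 -43.31769531]] [-19.94593519  -0.77069463]
tcp in mouth frame [-170.58954809   -1.04054763]
side: unit [[ 0.66789838  0.0178985 ]
 [ 0.69166264 -0.10155982]] (np.float64(11.251163807146568), np.float64(0.12179913608814297)) tray [[ 0.65237237 -0.00573543]
 [ 0.66752572 -0.08402582]] (np.float64(10.9543257732393), np.float64(0.0797433943321428))
[-20.0523225    0.70260275] [ 0.67978051 -0.04183066]
```

Top and side views put the tray within 1 mm of the bay centre line, and yaw agrees. Inserting gently with force monitoring.

```bash
python3 - <<'E'
from h import *
from station import r
Y=10.95
a=np.radians(Y);ex=np.array([np.cos(a),np.sin(a)]);ey=np.array([-ex[1],ex[0]]);m=np.array([.6788,-.0413])
f0=np.array(r.sense()['contact_force'])
for k in (.150,.135,.120,.105):
    g=m-k*ex
    r.servo_line([g[0],g[1],.188],[180,0,Y],speed=.05)
    s=r.sense();f=np.array(s['contact_force'])-f0
    print(k,round(s['clock'],2),"fx,fy,fz",np.round([f[:2]@ex,f[:2]@ey,f[2]],1),"Mz",round(s['torque'][2],2))
    if abs(f[:2]@ex)>20 or abs(f[:2]@ey)>15: print("stop");break
d={n:r.snapshot(n) for n in("wrist","top","side")}
cv2.imwrite("pics/i_w.png",d["wrist"]["frame"][:,:,::-1])
cv2.imwrite("pics/i_s.png",cv2.resize(d["side"]["frame"][210:360,250:520,::-1],None,fx=2.9,fy=2.9,interpolation=cv2.INTER_CUBIC))
E
```

```text
0.15 28.32 fx,fy,fz [ 1.1  0.5 -0. ] Mz -0.05
0.135 28.77 fx,fy,fz [ 1.2 -0.7 -0.7] Mz -0.04
0.12 29.23 fx,fy,fz [ 0.9  0.1 -0.3] Mz -0.01
0.105 29.68 fx,fy,fz [ 0.4 -0.  -0. ] Mz 0.02
```

View pics/i_w.png

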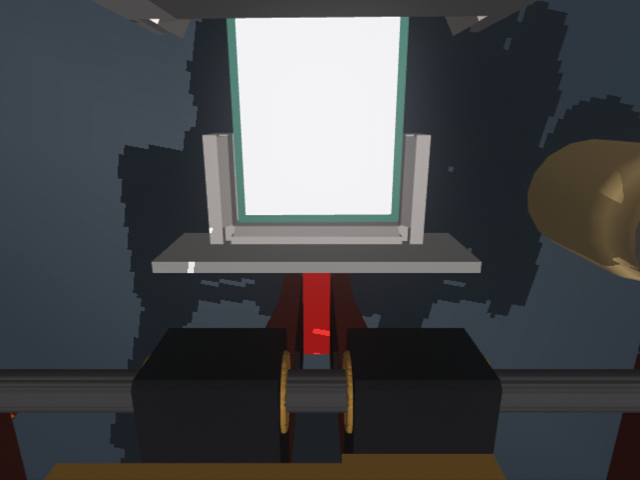

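View pics/i_s.png

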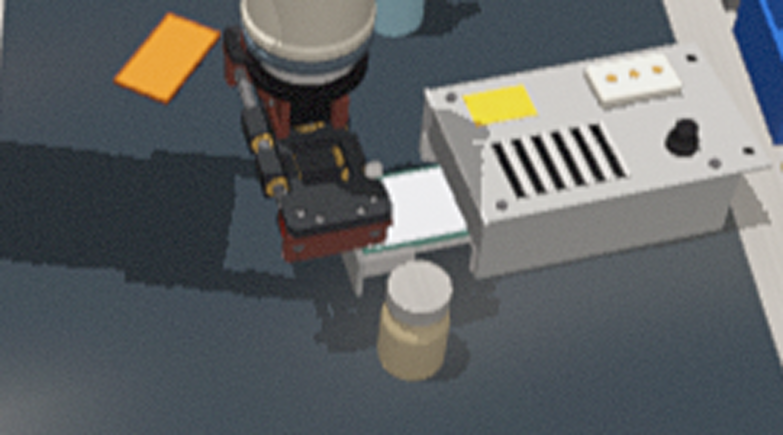

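The tray is inside the bay and centred with no side force. Carrying on until it bottoms.

```bash
python3 - <<'E'
from h import *
from station import r
Y=10.95
a=np.radians(Y);ex=np.array([np.cos(a),np.sin(a)]);ey=np.array([-ex[1],ex[0]]);m=np.array([.6788,-.0413])
f0=np.array(r.sense()['contact_force'])
for k in (.085,.065,.050,.040,.034,.031,.029,.028,.027,.026,.025,.024,.023,.022,.021,.020):
    g=m-k*ex
    r.servo_line([g[0],g[1],.188],[180,0,Y],speed=.05 if k>.032 else .02)
    s=r.sense();f=np.array(s['contact_force'])-f0
    print(k,round(s['clock'],2),"tcp",np.round((np.array(s['tcp_pos'][:2])-m)@ex*1000,1),"f",np.round([f[:2]@ex,f[:2]@ey,f[2]],1),"Mz",round(s['torque'][2],2))
    if abs(f[:2]@ex)>10 or abs(f[:2]@ey)>15: print("stop");break
d={n:r.snapshot(n) for n in("wrist","top","side")}
cv2.imwrite("pics/j_w.png",d["wrist"]["frame"][:,:,::-1])
cv2.imwrite("pics/j_s.png",cv2.resize(d["side"]["frame"][210:360,250:520,::-1],None,fx=2.9,fy=2.9,interpolation=cv2.INTER_CUBIC))
E
```

```text
0.085 30.38 tcp -84.4 f [ 1.6  0.6 -0.8] Mz -0.03
0.065 30.93 tcp -64.4 f [1.7 0.4 1.5] Mz -0.03
0.05 31.38 tcp -49.4 f [0.6 0.3 0.6] Mz 0.03
0.04 31.73 tcp -39.5 f [1.1 0.6 1.1] Mz -0.03
0.034 31.99 tcp -33.7 f [0.3 0.8 1. ] Mz -0.01
0.031 32.29 tcp -31.0 f [-3.1  0.2  1.5] Mz -0.03
0.029 32.54 tcp -28.9 f [-3.8  0.2  2.7] Mz 0.03
0.028 32.79 tcp -28.2 f [-6.6  1.5  4.5] Mz 0.03
0.027 33.04 tcp -27.6 f [-9.7 -0.2  6.1] Mz 0.17
0.026 33.29 tcp -27.1 f [-12.2   0.3   7.2] Mz 0.19
stop
```

View pics/j_w.png

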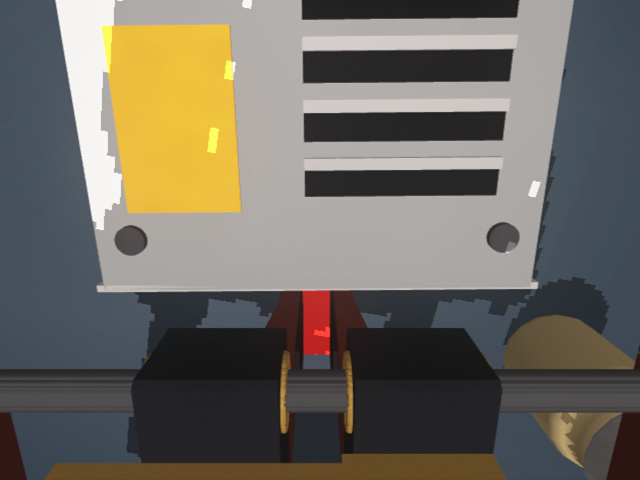

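View pics/j_s.png

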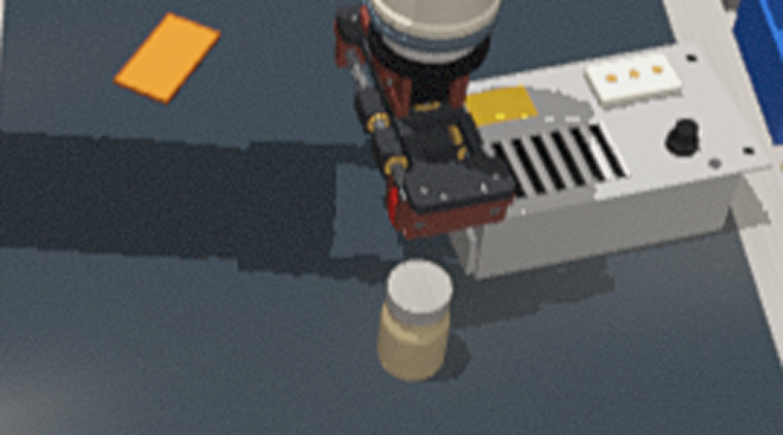

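```bash
python3 - <<'E'
import cv2,numpy as np
for n in("al_w","i_w","j_w"):
    f=cv2.imread(f"pics/{n}.png"); h=cv2.cvtColor(f,cv2.COLOR_BGR2HSV)
    m=((h[...,0]<8)|(h[...,0]>172))&(h[...,1]>170)&(h[...,2]>90)
    ys,xs=np.nonzero(m[270:380,295:340]); col=f[340:362,312].tolist()
    print(n,ys.min()+270,ys.max()+270,xs.min()+295,xs.max()+295,[c[2] for c in col])
a=cv2.imread("pics/i_w.png")[260:370,270:370];b=cv2.imread("pics/j_w.png")[260:370,270:370]
cv2.imwrite("pics/tabcmp.png",cv2.resize(np.hstack([a,b]),None,fx=4,fy=4,interpolation=cv2.INTER_NEAREST))
E
```

```text
al_w 274 353 303 330 [153, 152, 153, 152, 152, 152, 152, 152, 153, 152, 153, 152, 154, 145, 78, 51, 49, 52, 52, 52, 50, 51]
i_w 273 353 303 330 [151, 152, 152, 152, 152, 153, 151, 152, 152, 151, 152, 152, 152, 149, 83, 56, 56, 56, 55, 56, 56, 54]
j_w 291 353 302 329 [189, 189, 188, 188, 189, 188, 189, 188, 188, 188, 188, 188, 189, 183, 130, 79, 75, 77, 76, 77, 76, 77]
```

View pics/tabcmp.png

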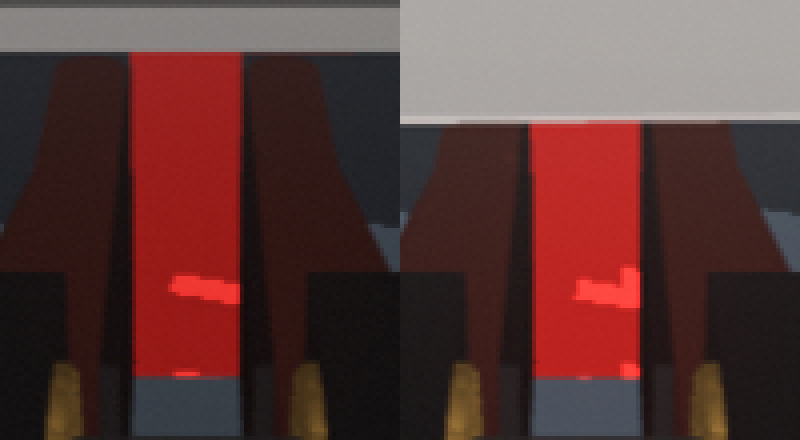

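The tab has not slipped in the grip, so the tray is still really advancing against a rising resistance. I'll push on to find a hard stop.

```bash
python3 - <<'E'
from h import *
from station import r
Y=10.95
a=np.radians(Y);ex=np.array([np.cos(a),np.sin(a)]);ey=np.array([-ex[1],ex[0]]);m=np.array([.6788,-.0413])
r.wait(.2)
for k in (.026,.025,.024,.023,.022,.021):
    g=m-k*ex
    r.servo_line([g[0],g[1],.188],[180,0,Y],speed=.02);r.wait(.1)
    s=r.sense();f=np.array(s['contact_force'])
    print(k,round(s['clock'],2),"tcp",np.round((np.array(s['tcp_pos'][:2])-m)@ex*1000,1),np.round(s['tcp_pos'][2],4),"f",np.round([f[:2]@ex,f[:2]@ey,f[2]],1),"T",np.round(s['torque'],2))
    if abs(f[:2]@ex)>28 or abs(f[:2]@ey)>15: print("stop");break
d={n:r.snapshot(n) for n in("wrist","top","side")}
cv2.imwrite("pics/k_w.png",d["wrist"]["frame"][:,:,::-1])
f=d["wrist"]["frame"]; h=cv2.cvtColor(f,cv2.COLOR_RGB2HSV)
M=((h[...,0]<8)|(h[...,0]>172))&(h[...,1]>170)&(h[...,2]>90)
ys,xs=np.nonzero(M[270:380,295:340]);print(ys.min()+270,ys.max()+270)
cv2.imwrite("pics/k_t.png",cv2.resize(d["top"]["frame"][60:240,290:420,::-1],None,fx=3.3,fy=3.3,interpolation=cv2.INTER_CUBIC))
E
```

```text
0.026 33.99 tcp -27.1 0.188 f [-12.   -1.3   5.4] T [-0.31  1.65  0.2 ]
0.025 34.34 tcp -26.6 0.188 f [-15.3   0.1   7.3] T [-0.45  2.22  0.23]
0.024 34.69 tcp -26.0 0.188 f [-18.1  -0.5   9.5] T [-0.41  2.72  0.3 ]
0.023 35.04 tcp -25.4 0.1879 f [-21.1   0.3   9.6] T [-0.55  3.25  0.3 ]
0.022 35.39 tcp -24.7 0.1878 f [-23.8   1.2  11.8] T [-0.53  3.64  0.28]
0.021 35.74 tcp -24.1 0.1878 f [-25.    0.8  13.8] T [-0.6  4.   0.3]
298 357
```

View pics/k_w.png

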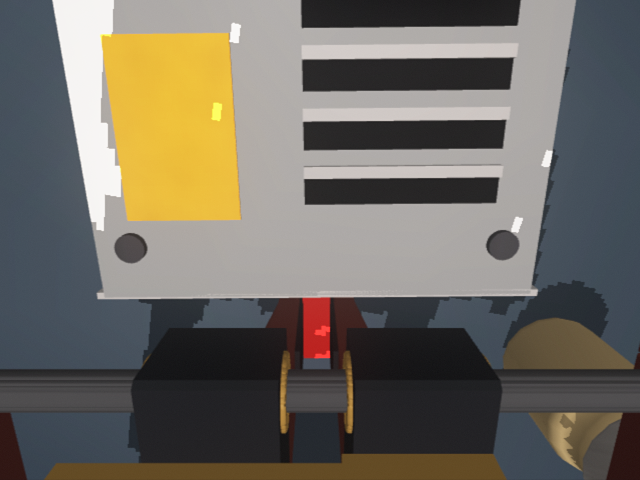

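View pics/k_t.png

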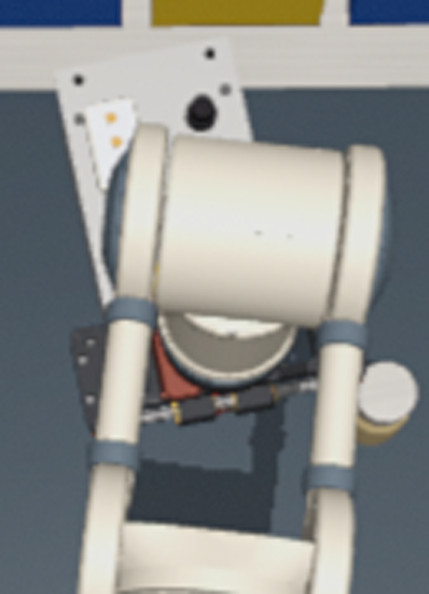

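```bash
python3 - <<'E'
from h import *
from station import r
a=np.radians(10.95);ex=np.array([np.cos(a),np.sin(a)])
p=r.snapshot("wrist")
# unit front top edge, lower border of the lip
e=cast(p,[[200,297],[316,297.5],[430,297.5]],.062)[:,:2]@ex; t=cast(p,[[316,357.5]],.031)[:,:2]@ex
print("edge",e,"tab end",t,"distance mm (want 40)",(e[1]-t)*1000)
cv2.imwrite("pics/l_w.png",cv2.resize(p["frame"][270:370,90:550,::-1],None,fx=1.7,fy=4,interpolation=cv2.INTER_NEAREST))
q=r.snapshot("side"); cv2.imwrite("pics/l_s.png",cv2.resize(q["frame"][240:330,360:460,::-1],None,fx=6,fy=6,interpolation=cv2.INTER_CUBIC))
E
```

```text
edge [0.65915505 0.65901805 0.65903572] tab end [0.6187291] distance mm (want 40) [40.28895009]
```

View pics/l_s.png

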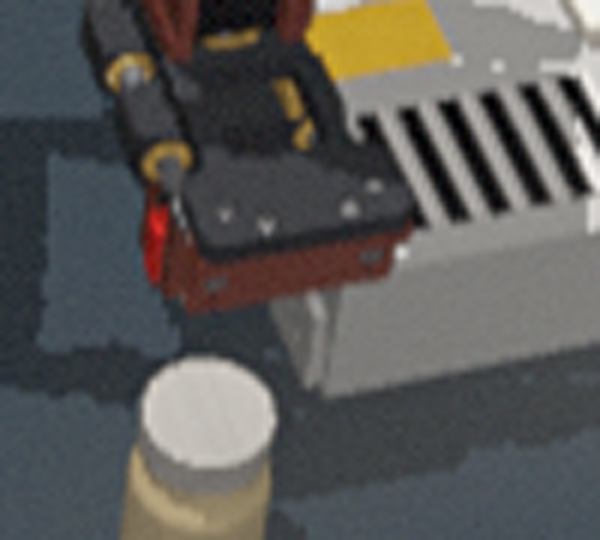

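The tab end is 40.3 mm from the front face (40 when home), so the tray is flush. I'll relax the preload, release, back off and check.

```bash
python3 - <<'E'
from h import *
from station import r
Y=10.95
a=np.radians(Y);ex=np.array([np.cos(a),np.sin(a)]);m=np.array([.6788,-.0413])
g=m-.023*ex
r.servo_line([g[0],g[1],.188],[180,0,Y],speed=.02);r.wait(.1)
s=r.sense();print(np.array(s['contact_force'])[:2]@ex,s['clock'])
r.let_go(); r.wait(.2); s=r.sense(); print(s['opening'],s['contact_force'])
r.servo_line([g[0],g[1],.28],speed=.1)
h=m-.16*ex
r.servo_line([h[0],h[1],.32],speed=.15); r.wait(.3)
d={n:r.snapshot(n) for n in("wrist","top","side")}; pickle.dump(d,open("s7.pkl","wb"))
cv2.imwrite("pics/n_w.png",d["wrist"]["frame"][:,:,::-1])
cv2.imwrite("pics/n_s.png",d["side"]["frame"][:,:,::-1])
print(r.sense()['clock'])
E
```

```text
-16.428144908440157 36.3417
0.08780917419321616 [-0.09417805  0.07395701  0.53612478]
40.4167
```

View pics/n_w.png

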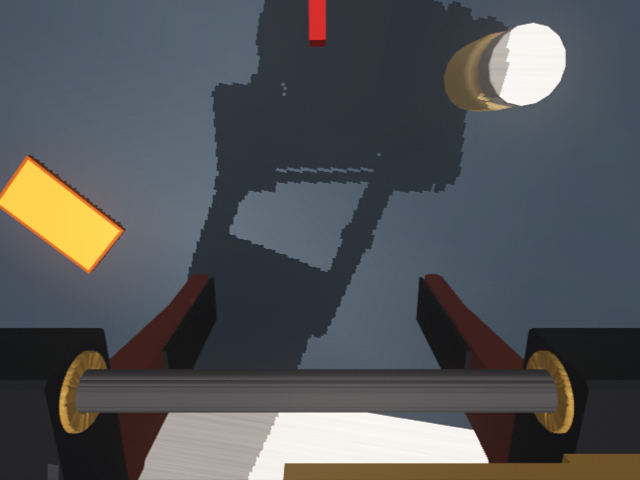

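View pics/n_s.png

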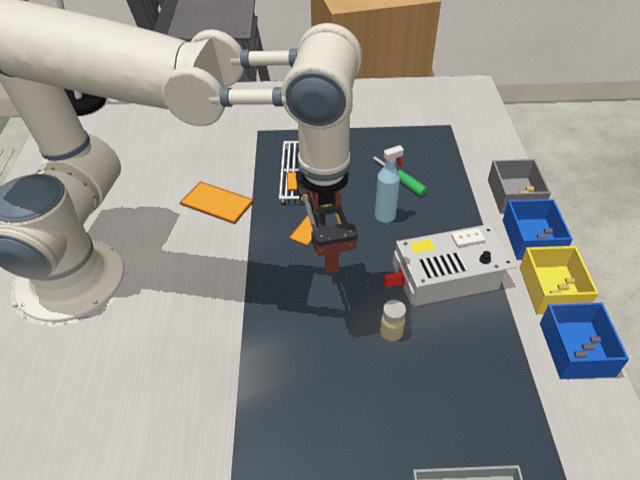

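Released. One better look at the joint.

```bash
python3 - <<'E'
from h import *
from station import r
r.reach([.58,-.06,.36],[180,0,10.95]); r.wait(.3)
p=r.snapshot("wrist"); q=r.snapshot("side"); t=r.snapshot("top")
pickle.dump((p,q,t),open("s8.pkl","wb"))
a=cv2.resize(p["frame"][0:200,180:480,::-1],None,fx=2.6,fy=2.6,interpolation=cv2.INTER_CUBIC); cv2.imwrite("pics/o_w.png",a)
cv2.imwrite("pics/o_s.png",cv2.resize(q["frame"][235:325,365:465,::-1],None,fx=6,fy=6,interpolation=cv2.INTER_CUBIC))
print(r.sense()['clock'])
E
```

```text
41.2583
```

View pics/o_w.png

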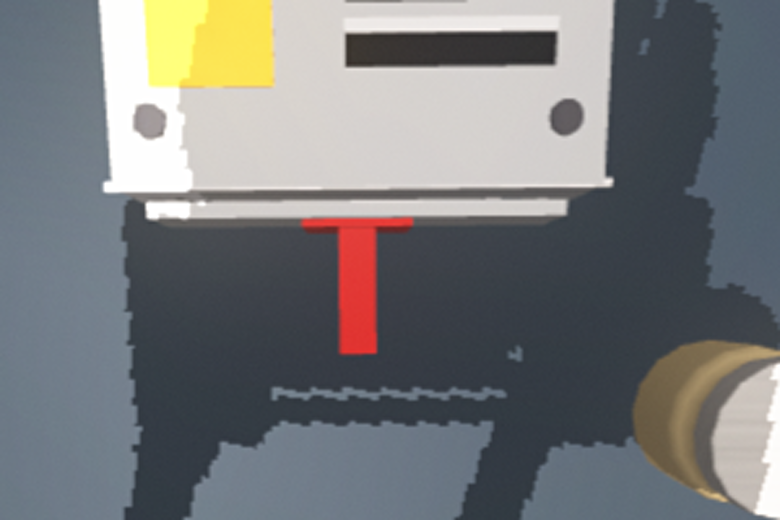

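View pics/o_s.png

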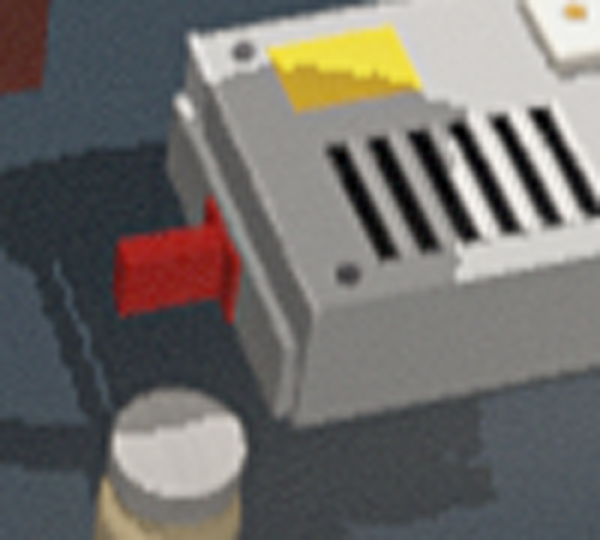

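```bash
python3 - <<'E'
from h import *
p,q,t=pickle.load(open("s8.pkl","rb"))
a=np.radians(10.95);ex=np.array([np.cos(a),np.sin(a)])
o=np.array([180,0])
A=lambda u,z: cast(p,np.array([u])/2.6+o,z)[0,:2]@ex*1000
for x in (170,260,450,545):
  print(x,"unit edge z62",A([x,192],.062),"plate far z38",A([x,199.5],.038),"plate near z38",A([x,218],.038))
print("tab end z31",A([358,354],.031))
col=p["frame"][60:95,[245,280,330,385]].astype(int).mean(2).T
print(col.astype(int))
S=lambda u,z: cast(q,np.array([u])/6+[365,235],z)[0,:2]
print("side plate top near edge L,R", S([180,97],.038)@ex*1000,S([297,348],.038)@ex*1000,"unit",S([190,37],.062)@ex*1000,S([312,310],.062)@ex*1000)
E
```

```text
170 unit edge z62 657.9659732031034 plate far z38 658.2721798030003 plate near z38 653.632424286367
260 unit edge z62 657.976178520978 plate far z38 658.283254534756 plate near z38 653.6434640648284
450 unit edge z62 657.9977243124256 plate far z38 658.3066358628971 plate near z38 653.6667716045832
545 unit edge z62 658.008497834938 plate far z38 658.318327208414 plate near z38 653.6784260568747
tab end z31 617.8529666942293
[[254 254 254 254 254 254 254 254 254 254 254 254 255 245 139 122 127 196
  255 255 254 255 255 214 107  97  97  84  75  76  76  76  74  73  74]
 [210 210 209 210 209 209 208 208 208 207 208 212 221 119  97  98 111 169
  208 208 208 209 206 175 103  96  95  80  74  74  76  75  74  73  73]
 [209 209 208 208 208 208 208 209 208 208 210 212 174 101  90  94 123 213
  209 207 208 209 201 146 119 115 111  66  62  65  69  69  69  68  68]
 [207 206 207 207 207 206 207 206 207 205 213 221 113  89  90  96 141 206
  208 206 207 208 199 102  87  89  78  66  68  68  67  65  65  64  65]]
side plate top near edge L,R 656.2356177030612 658.7697382075719 unit 659.2481509132184 659.5252995166313
```

```bash
python3 - <<'E'
from h import *
d=pickle.load(open("s6.pkl","rb"));p=d["wrist"];g=d['s']['tcp_pos']
a=np.radians(10.75);ex=np.array([np.cos(a),np.sin(a)])
for n,re,rt in(("j",290.5,353.7),("k",297.5,357.5)):
    e=cast(p,[[316,re]],.062)[0,:2]-g[:2];t=cast(p,[[316,rt]],.031)[0,:2]-g[:2]
    print(n,"edge rel tcp",e@ex*1000,"tab end rel tcp",t@ex*1000,(e-t)@ex*1000)
for n in("n_w",):pass
j=cv2.imread("pics/j_w.png");k=cv2.imread("pics/k_w.png")
for im in (j,k): print(im[284:302,150].mean(1).astype(int),im[284:302,480].mean(1).astype(int))
E
```

```text
j edge rel tcp 28.081870879306965 tab end rel tcp -12.032107231951478 40.11397811125844
k edge rel tcp 25.92538893327429 tab end rel tcp -13.693051239127984 39.61844017240228
[166 171 184 183 167 177 188 184  68  45  50  49  48  48  48  48  48  47] [165 165 166 177 187  93  53  52  55  53  53  53  53  52  52  58  82  83]
[165 165 165 166 165 165 164 164 164 164 164 164 166 187 184  69  45  47] [164 164 164 165 165 165 168 165 164 168 183 186 117  58  74  83  83  82]
```

```bash
python3 - <<'E'
from h import *
from station import r
d0=pickle.load(open("s0.pkl","rb"));p,q,t=pickle.load(open("s8.pkl","rb"))
for n,a,b in(("top",d0["top"],t),("side",d0["side"],q)):
    for nm,(x0,y0,x1,y1) in ({"amber":(200,215,240,282),"bottle":(240,138,278,190),"jar":(388,165,420,198),"driver":(172,128,242,185)} if n=="top" else {"amber":(280,168,300,194),"bottle":(372,143,405,225),"jar":(378,298,410,344),"driver":(400,165,430,197)}).items():
        print(n,nm,round(float(np.abs(a["frame"][y0:y1,x0:x1].astype(int)-b["frame"][y0:y1,x0:x1]).mean()),1))
r.wait(.3); s=r.sense(); print(s['clock'],s['contact_force'])
r.hand_in()
E
```

```text
top amber 14.4
top bottle 13.1
top jar 63.7
top driver 11.9
side amber 8.7
side bottle 29.9
side jar 18.8
side driver 7.0
41.5583 [-0.13742998  0.58392774  0.19232231]
the job is handed in; nothing more can be done
```

```bash
python3 - <<'E'
from h import *
d0=pickle.load(open("s0.pkl","rb"));p,q,t=pickle.load(open("s8.pkl","rb"))
A=np.hstack([d0["side"]["frame"][130:350,270:450],q["frame"][130:350,270:450]])[:,:,::-1]
cv2.imwrite("pics/cmp.png",cv2.resize(A,None,fx=2.2,fy=2.2))
E
```

```text
(no output)
```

View pics/cmp.png

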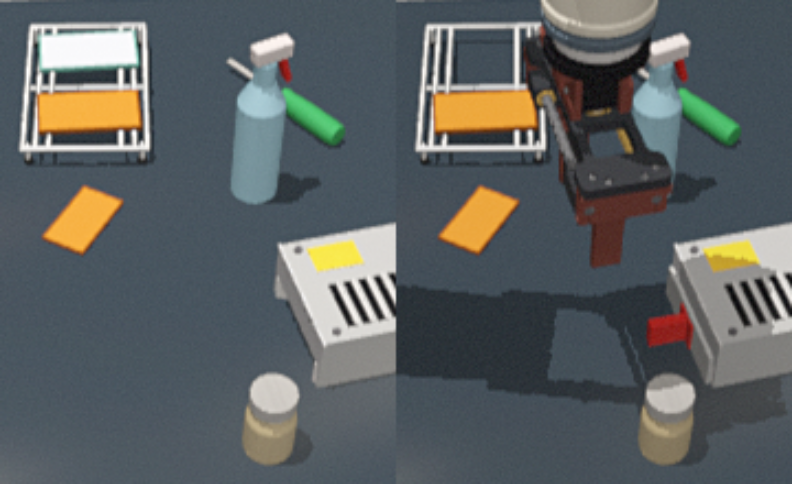

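The frosted lens is in the tray and the tray is pushed home in the lamp unit. I handed the job in at 41.6 s with the arm clear of everything. No verdict is reported.

- **Lens:** I gripped it only by its long edges (opening 61.7 mm, 15 N). It touched the seat at the expected height before I released it, and the pictures showed it flat in the tray with its border visible all round. It cannot be seen now that the tray is inside the unit.
- **Tray:** It slid in with no noticeable side force and stopped at about 25 N. After release, the front plate measured within about 0.5 mm of the unit's face and the tab end was 40.1 mm out (40 mm when fully home). Camera accuracy limits this check to about 1 mm.
- **Bystanders:** The before-and-after side views show the amber lens, bottle, jar and screwdriver unmoved.
- **Checks that disagreed:**
  - The push force rose gradually over the last 4 mm, and the tab slipped slightly in the fingers near the end. I took that as the tray reaching its stop.
  - The automatic picture comparison flagged changes, most strongly at the jar in the top view. I put these down to the arm and its shadow after comparing the side views only; I did not look again at the top view.

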